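# Bring a hand-pumped filter up to pressure

### The job

Get the pressure filter ready to run, using only the fingertips: push the conical flask along the worktop until it stands home against the base plate and the stop rod, its mouth right under the outlet spout, and swing the vent lever fully shut. Then press the pump plunger down in full strokes, letting it spring back up each time, until the white indicator pin on top of the chamber pops fully out. Take nothing between the fingers, don't lift or tip the flask, and leave the pin itself and the other things on the bench alone.

Things in the scene. Friction and masses are not known exactly. Their poses are not given: they have to be found in the camera images.
- filter_unit: Hand-pumped pressure filter, fixed to the bench; origin at the middle of its underside, x to its back, y to its left, z up. Base plate 120 (x) by 270 (y) by 14 mm. Mid: steel chamber 76 mm across, 172 mm high, at (15, 0) mm, the indicator on its crown; before it a disc filter 54 mm across at z = 152 mm and the spout. Right, at (-10, -100): pump. Left, at (0, 85): vent cock on a post
- spout (a point): open lower end of the outlet spout, a bent steel tube 8 mm thick, 134 mm above the worktop, 38 mm before the base plate's front edge; x and y axes as the unit's
- flask: empty conical flask of clear glass, 120 to 195 g, standing loose on the worktop to the left of its home; origin at the middle of its underside. Foot 72 mm across, 125 mm high, narrowing to a neck about 30 mm across. Push it low, 10 to 30 mm above the worktop, with the gripper leaning away from the neck, or it tips
- flask_mouth (a point): middle of the flask's open mouth, 125 mm above its foot
- vent_lever (a joint): vent lever's angle in rad: 0 = open (the lever lies along the vent nipple and points to the unit's left, +y), 1.57 = shut, against its stop (points to the unit's back, +x). It turns clockwise seen from above, needs about 0.06 N m and stays where it is left
- vent_pivot (a point): axis of the vent lever (upright), at the lever's mid-height, 137 mm above the worktop
- vent_tip (a point): point on the vent lever's mid-line, 60 mm from the axis and 9 mm before its end; y points outwards along the lever, x across it, z up. The lever is a flat bar 12 mm wide, 9 mm high. The vent nipple below it reaches 37 mm from the axis, up to 124 mm above the worktop
- plunger (a joint): how far the pump plunger is pressed down, in m: 0 = up (where its spring returns it), 0.030 = bottom of the stroke. It takes about 5 N to start and 9 to 14 N at the bottom
- plunger_top (a point): top middle of the plunger's mushroom head, 51 mm across; 188 mm above the worktop when up
- pin_rise (a joint): how far the indicator pin stands out, in m: 0 = sunk, 0.020 = fully out. With the vent shut every full stroke adds pressure, which stays; the pin remains sunk until there is enough, then pops out and stays out: 5 to 7 full strokes, as pressure was left. Strokes of less than 25 mm, or not let back up fully, may add nothing. With the vent open pumping does nothing. More strokes do no harm
- pin_top (a point): top of the indicator pin, a white rod 11 mm across on the chamber's crown; 190 mm above the worktop when sunk, 210 mm when out
- indicator_pin: the indicator pin itself, only to be watched
- petri_dish_1: closed petri dish, 92 mm across, 16 mm high; a bystander, origin at the middle of its underside
- timer: bench timer, 67 x 63 x 19 mm; a bystander, origin at the middle of its underside
- bottle_dye: small screw-cap bottle, 32 mm across, 62 mm high; a bystander, origin at the middle of its underside
- forceps: steel forceps lying flat, 126 mm long; a bystander, origin at the middle of its underside
- tube_rack: microtube rack, 68 x 205 x 53 mm; a bystander, origin at the middle of its underside
- tube_50_a: standing 50 ml tube, 33 mm across, 111 mm high; a bystander, origin at the middle of its underside
- beaker: plastic beaker, 82 mm across, 90 mm high; a bystander, origin at the middle of its underside
- flask_home (a point): point on the worktop below the spout where the flask's foot is centred when home; axes as the unit's. 38 mm behind it (+x) is the straight front edge of the base plate, along which the flask slides in from the left (+y); 40 mm to its right (-y) a 7 mm round steel rod, 11 mm above the worktop, reaches forward from the base plate as the end stop. Home, the flask stands against both
Things that resemble listed ones, but are neither listed nor needed, are in the scene too. Leave any black or yellow look-alike of the flask alone.

How it is judged:
By the outcome, as a careful person would: the job done as asked, in the order asked, and still so for the second after the job is handed in, with the robot touching nothing.
It also fails if it takes over 64 s, if anything falls off the work surface, if the arm or the gripper's body presses on something with over 40 N, if the wrist force passes 120 N, or if a joint passes its speed limit or range.

### The arm

A 6-joint arm with a two-finger parallel gripper is mounted at the origin on a cart in front of the work surface, level with it; the furniture and walls round the work are solid. World frame = base frame: x ahead of the robot, y to its left, z up, the work surface at z = 0. Lengths are in m, angles in rad, forces in N, time in s.
With the tool pointing down it reaches from about 0.375 to 0.75 m from the base axis. Payload 9 kg.
Tool frame: the origin (TCP) lies midway between the tips of the shut fingers; the grasp point (between the pads) lies 19 mm behind it; z points along the fingers, y is the direction in which the jaws open and shut (so a half turn about z gives the same grasp; the last joint's range is limited). The gripper opens to 85 mm and grips with 20 to 120 N. Pads are 22 mm wide; open, the fingers measure 114 mm over their backs; the gripper's body (76 mm by 85 mm) begins 54 mm behind the grasp point. The pads swing forward as they close: fully open they stand 13 mm farther back than shut.
Start: joints at [-1.513, 0.104, 0.097, 1.564, 0, 1.353], TCP at [0.163, -0.577, 0.208] pointing down, gripper open.
Joint ranges: [-2.99, 2.99], [-0.84, 1.86], [-1.1, 1.16], [-1.84, 2.11], [-1.51, 1.56], [-3.14, 3.14]. Speed limits (rad/s): [2.22, 2.22, 2.57, 3.14, 3.14, 3.14].

### API

Orientations are given as a rotation vector (axis times angle).
In Python, from workcell import r, kin, cams, order, nets, get_time_s, get_qpos, get_qvel, get_effort, get_position, get_eef_rot, get_contact_force, get_wrist_torque, get_finger_gap gives the robot as it stands. Calls block until the motion is done:
- r.move_to(position, orientation): joint-space move of the TCP to a pose.
- r.move_straight(position, vel=0.15, rotation=None, force_limit=None): straight line of the TCP; rotation=None keeps the orientation; vel is the mean speed in m/s. With force_limit (N) it stops when the force on the tool has changed by that much, and returns True; else False.
- r.move_joints(angles): joint-space move.
- r.move_gripper(opening, effort=None): opening from 0.0 (shut) to 1.0 (fully open); effort is the grip in N (None keeps the last); returns when the fingers have stopped.
- r.dwell(seconds).
- kin.inverse_kinematics(position, orientation): joint angles nearest the present ones, or None.
- cams.read_camera(name): name is "side" or "top"; returns a dict with "color" (400x640x3 uint8, red, green, blue), "camera_matrix" (3x3 intrinsics, pixels), "D" ([k1, k2, p1, p2, k3] as OpenCV has them; the pictures are not rectified), "eye" and "rotation" of the camera in the world. Camera axes: x right, y down, z forward; pixel columns grow to the right and rows downward; lengths in m; the calibration is good to about 2 mm. A picture is of the moment at which its call begins. There is no depth.
A pose or a line that the arm cannot do raises r.IKError and nothing moves.
- order.finish_job(): hands the job in, once; it reports no verdict.
Trained networks look in a picture, given as the dict that the camera call returned (one of the last four; its "shot" number tells which), for a name from the list of things; names that differ only in an ending like _2 or _b are one class to them, and where a whole thing is asked for, a point or a joint stands for the part that bears it (a point fixed in the world has none). Each returns a list of dicts, best first, with "p" (0 to 1); they miss things now and then, are a little off and sometimes report something else, mostly with a low value. They report only what shows in the picture. A call takes as long as a camera call. They do not tell look-alikes from the thing itself.
- nets.masks_of(picture, name): "pixels" (400x640 bool, what is visible of it) and "rect" ([left, top, right, bottom] in pixels, round what is visible of it).
- nets.pinpoint(picture, name): "pixel" ([column, row] in pixels: a listed point, or the origin of a listed thing).
Readings, each from a call of its own:
- get_time_s(): time.
- get_qpos(): joint angles.
- get_qvel(): joint speeds.
- get_effort(): joint torques, N m.
- get_position(): TCP position.
- get_eef_rot(): TCP orientation.
- get_contact_force(): force on the tool from outside, world axes, zero at the start.
- get_wrist_torque(): the same for the moment, N m.
- get_finger_gap(): opening from 0.0 (shut) to 1.0 (fully open).
Only numpy, scipy, OpenCV 4.12 (cv2) and the standard library are available. Lean on these libraries where they do the work, as an engineer would, in place of code of your own. Each camera call takes 0.05 s, during which the arm holds its last target.

## Working session

There is one attempt and no reset: what is moved stays moved. The work goes in short steps, each a Python script; the robot and the scene stay as the last script left them, time stands still between calls to the robot, and variables do not carry over. Pictures are saved under pics/ and viewed, and the job is handed in when it is done.

```bash
ls; mkdir -p pics
cat > h.py <<'E'
import numpy as np, cv2
from workcell import *
def ray(pic,px):
    n=cv2.undistortPoints(np.array([[px]],float),np.array(pic["camera_matrix"],float),np.array(pic["D"],float))[0,0]
    return np.array(pic["eye"],float),np.array(pic["rotation"],float)@np.array([n[0],n[1],1.])
def at_z(pic,px,z):
    e,d=ray(pic,px); return e+d*(z-e[2])/d[2]
def proj(pic,P):
    R=np.array(pic["rotation"],float); c=R.T@(np.array(P,float)-np.array(pic["eye"]))
    rv=np.zeros(3)
    return cv2.projectPoints(c[None],rv,rv,np.array(pic["camera_matrix"],float),np.array(pic["D"],float))[0].ravel()
def tri(obs):
    A=np.zeros((3,3));b=np.zeros(3)
    for e,d in obs:
        d=d/np.linalg.norm(d);M=np.eye(3)-np.outer(d,d);A+=M;b+=M@e
    return np.linalg.solve(A,b)
def save(pic,name): cv2.imwrite("pics/"+name,cv2.cvtColor(pic["color"],cv2.COLOR_RGB2BGR))
E
python3 - <<'E'
from h import *
print(get_time_s())
P={n:cams.read_camera(n) for n in("side","top")}
for n in P:
    save(P[n],n+"0.png"); print(n,P[n]["eye"],np.array(P[n]["rotation"]).round(2).tolist())
hs={"filter_unit":0,"spout":.134,"flask":0,"flask_mouth":.125,"vent_pivot":.137,"vent_tip":.137,"plunger_top":.188,"pin_top":.190,"flask_home":0,"tube_rack":0,"beaker":0,"tube_50_a":0,"bottle_dye":0,"petri_dish_1":0,"timer":0,"forceps":0}
for k,z in hs.items():
    for n in P:
        for o in nets.pinpoint(P[n],k)[:3]: print(k,n,round(o["p"],2),np.round(o["pixel"]),at_z(P[n],o["pixel"],z).round(3))
print(get_time_s())
E
```

```text
pics
0.0
side [ 0.39011283 -0.84138944  0.93337223] [-2.26, 0.22, -0.1]
top [0.50595375 0.07078559 1.15425057] [-2.17, 2.19, -0.08]Traceback (most recent call last):
  File "<stdin>", line 9, in <module>
  File "h.py", line 7, in at_z
    e,d=ray(pic,px); return e+d*(z-e[2])/d[2]
                                         ~^^^
IndexError: invalid index to scalar variable.
```

Rotation is a rotation vector.

```bash
sed -i 's/np.array(pic\["rotation"\],float)/cv2.Rodrigues(np.array(pic["rotation"],float))[0]/' h.py
python3 - <<'E'
from h import *
print(get_time_s())
P={n:cams.read_camera(n) for n in("side","top")}
hs={"filter_unit":0,"spout":.134,"flask":0,"flask_mouth":.125,"vent_pivot":.137,"vent_tip":.137,"plunger_top":.188,"pin_top":.190,"flask_home":0,"tube_rack":0,"beaker":0,"tube_50_a":0,"bottle_dye":0,"petri_dish_1":0,"timer":0,"forceps":0}
for k,z in hs.items():
    for n in P:
        for o in nets.pinpoint(P[n],k)[:3]: print(k,n,round(o["p"],2),np.round(o["pixel"]),at_z(P[n],o["pixel"],z).round(3))
print(get_time_s())
E
```

```text
0.15
filter_unit side 0.75 [336. 232.] [0.612 0.075 0.   ]
filter_unit top 0.62 [322. 188.] [0.617 0.078 0.   ]
spout side 0.59 [303. 203.] [0.52  0.057 0.134]
spout side 0.38 [315. 161.] [0.582 0.223 0.134]
spout top 0.95 [329. 229.] [0.506 0.062 0.134]
flask side 0.95 [288. 218.] [0.489 0.152 0.   ]
flask side 0.63 [282. 184.] [ 0.493  0.305 -0.   ]
flask side 0.61 [248. 187.] [ 0.392  0.312 -0.   ]
flask top 0.91 [294. 239.] [0.48  0.156 0.   ]
flask top 0.82 [231. 235.] [0.493 0.325 0.   ]
flask top 0.75 [239. 278.] [0.378 0.302 0.   ]
flask_mouth side 0.85 [287. 185.] [0.493 0.146 0.125]
flask_mouth side 0.84 [278. 150.] [0.491 0.309 0.125]
flask_mouth side 0.57 [239. 157.] [0.378 0.296 0.125]
flask_mouth top 0.97 [221. 237.] [0.489 0.32  0.125]
flask_mouth top 0.91 [291. 236.] [0.492 0.153 0.125]
flask_mouth top 0.72 [226. 281.] [0.384 0.309 0.125]
vent_pivot side 0.85 [326. 172.] [0.602 0.167 0.137]
vent_pivot top 0.9 [280. 189.] [0.602 0.178 0.137]
vent_tip side 0.7 [286. 216.] [0.473 0.017 0.137]
vent_tip side 0.43 [316. 162.] [0.583 0.213 0.137]
vent_tip side 0.34 [394. 246
[... 788 characters left out ...]
] [0.518 0.049 0.   ]
tube_50_a top 0.62 [348. 137.] [0.756 0.004 0.   ]
bottle_dye side 0.61 [354. 289.] [ 0.609 -0.125  0.   ]
bottle_dye top 0.68 [357. 266.] [ 0.407 -0.014  0.   ]
bottle_dye top 0.44 [399. 191.] [ 0.606 -0.129  0.   ]
petri_dish_1 side 0.73 [271. 266.] [ 0.422 -0.014  0.   ]
petri_dish_1 top 0.75 [359. 263.] [ 0.414 -0.018  0.   ]
timer side 0.6 [300. 299.] [ 0.478 -0.127  0.   ]
timer side 0.35 [300. 202.] [0.535 0.213 0.   ]
timer top 0.89 [396. 239.] [ 0.477 -0.119  0.   ]
timer top 0.5 [322. 187.] [0.621 0.079 0.   ]
timer top 0.46 [216. 179.] [0.646 0.366 0.   ]
forceps side 0.66 [252. 220.] [ 0.39   0.167 -0.   ]
forceps top 0.6 [290. 274.] [0.388 0.165 0.   ]
1.85
```

View pics/side0.png

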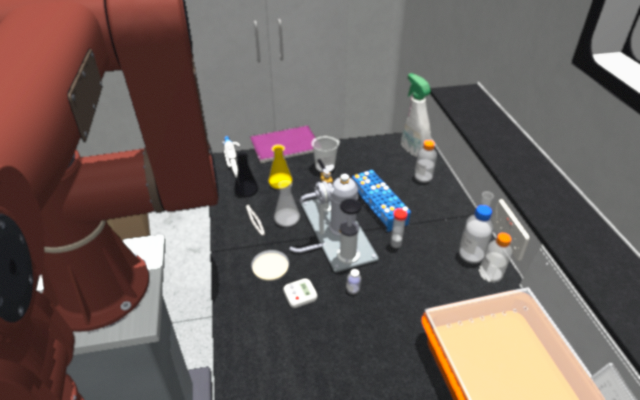

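View pics/top0.png

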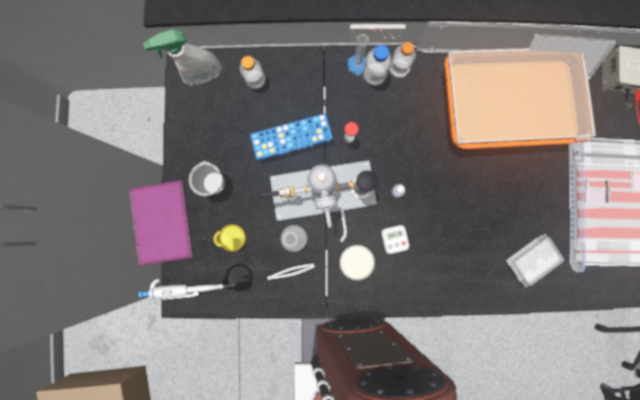

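The clear flask is at side (288,215), top (293,238). The unit sits around side (338,230), top (322,190). I'll zoom in.

Run:
```python
import cv2
a=cv2.imread("pics/top0.png")[150:290,225:415]; cv2.imwrite("pics/top0z.png",cv2.resize(a,None,fx=4,fy=4,interpolation=cv2.INTER_CUBIC))
a=cv2.imread("pics/side0.png")[140:310,230:420]; cv2.imwrite("pics/side0z.png",cv2.resize(a,None,fx=3.5,fy=3.5,interpolation=cv2.INTER_CUBIC))
```

```text
(no output)
```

View pics/top0z.png

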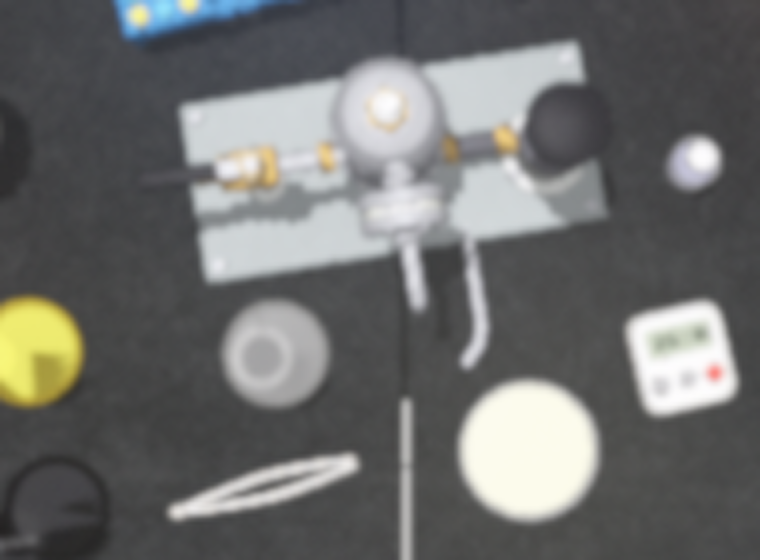

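View pics/side0z.png

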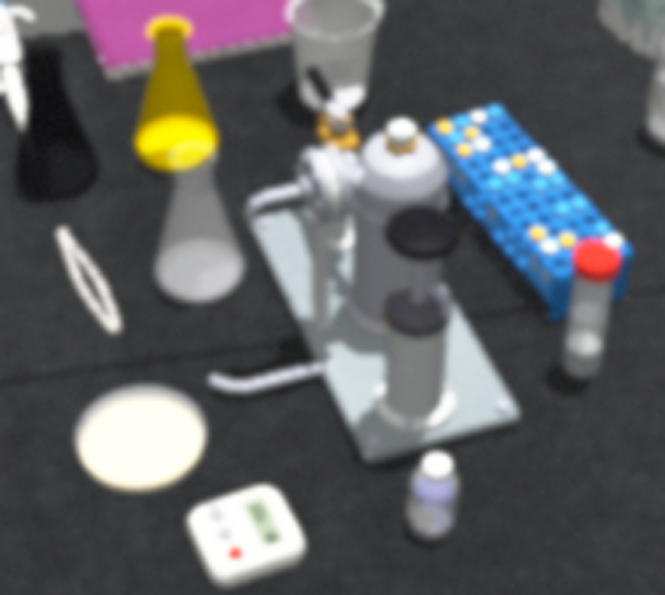

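```bash
cat > fit.py <<'E'
from h import *
from scipy.optimize import least_squares
U=lambda p,x,y: np.array([p[0]+np.cos(p[2])*x-np.sin(p[2])*y, p[1]+np.sin(p[2])*x+np.cos(p[2])*y])
E
python3 - <<'E'
from fit import *
P={n:cams.read_camera(n) for n in("side","top")}
zt=lambda u,v:(225+u/4-.375,150+v/4-.375); zs=lambda u,v:(230+u/3.5-.36,140+v/3.5-.36)
obs=[("top",zt(180,103),(.06,.135,.014)),("top",zt(577,40),(.06,-.135,.014)),("top",zt(607,215),(-.06,-.135,.014)),("top",zt(207,283),(-.06,.135,.014)),
("side",zs(520,412),(.06,-.135,.014)),("side",zs(370,455),(-.06,-.135,.014)),
("top",zt(386,106),(.015,0,.19)),("side",zs(403,128),(.015,0,.19)),("top",zt(567,122),(-.01,-.1,.188)),("side",zs(424,228),(-.01,-.1,.188))]
def res(p):
    o=[]
    for n,px,(x,y,z) in obs: o+=list(proj(P[n],[*U(p,x,y),z])-px)
    return np.array(o)
s=least_squares(res,[.61,.077,.17],loss="soft_l1"); p=s.x; print(p,res(p).reshape(-1,2).round(1).tolist())
np.save("unit.npy",p)
for nm,x,y,z in[("spout",-.098,0,.134),("pivot",0,.085,.137),("tip",0,.145,.137),("plunger",-.01,-.1,.188),("pin",.015,0,.19)]:
    print(nm,U(p,x,y).round(4),[proj(P[n],[*U(p,x,y),z]).round(1).tolist() for n in P])
# flask: triangulate foot & mouth
for n in P:
    m=nets.masks_of(P[n],"flask"); print([(round(o["p"],2),o["rect"]) for o in m])
print(proj(P["top"],[.484,.153,0]),proj(P["top"],[.491,.150,.125]))
E
```

```text
[0.61207347 0.07519635 0.15398176] [[-0.1, 0.3], [0.1, -0.6], [0.4, -0.2], [0.2, -0.4], [0.0, -0.1], [-1.4, 0.1], [0.4, -0.5], [-1.1, -0.9], [0.6, -0.9], [-0.9, -1.4]]
spout [0.5152 0.0602] [[300.9, 202.6], [329.6, 225.3]]
pivot [0.599  0.1592] [[325.9, 173.6], [287.5, 190.4]]
tip [0.5898 0.2185] [[318.3, 161.0], [262.6, 194.6]]
plunger [ 0.6175 -0.0252] [[349.9, 203.3], [367.0, 179.3]]
pin [0.6269 0.0775] [[343.7, 175.3], [321.5, 175.6]]
[(0.97, [270.1, 143.8, 291.6, 189.1]), (0.96, [275.7, 180.5, 300.7, 225.4]), (0.59, [236.5, 154.3, 257.0, 196.0])]
[(0.92, [214.9, 222.7, 242.1, 249.1]), (0.87, [225.1, 261.9, 253.1, 289.8]), (0.77, [282.5, 227.4, 306.7, 248.4])]
[294.52215908 237.84091038] [292.03653645 235.92591507]
```

```bash
cat >> fit.py <<'E'
from scipy.spatial.transform import Rotation as Ro
p=np.load("unit.npy") if __import__("os").path.exists("unit.npy") else None
ux=np.array([np.cos(p[2]),np.sin(p[2]),0]);uy=np.array([-ux[1],ux[0],0]);uz=np.array([0,0,1.])
def W(x,y,z): return np.array([*U(p,x,y),z])
def un(P): d=np.array(P[:2])-p[:2]; return np.array([d@ux[:2],d@uy[:2]])
def rot(zt,yt):
    zt=zt/np.linalg.norm(zt); yt=yt/np.linalg.norm(yt); return Ro.from_matrix(np.stack([np.cross(yt,zt),yt,zt],1)).as_rotvec()
def push_rot(deg,s=1):
    t=np.radians(deg); return rot(-uy*np.sin(t)-uz*np.cos(t),s*ux)
def lev(phi,off,z,r=.054,s=1):
    L=np.sin(phi)*ux+np.cos(phi)*uy; n=np.cos(phi)*ux-np.sin(phi)*uy
    return W(0,.085,z)+r*L-off*n, rot(-uz,s*L)
E
python3 - <<'E'
from fit import *
P={n:cams.read_camera(n) for n in("side","top")}
zt=lambda u,v:(225+u/4-.375,150+v/4-.375); zs=lambda u,v:(230+u/3.5-.36,140+v/3.5-.36)
print("foot top",un(at_z(P["top"],zt(276,353),0.003)),"side",un(at_z(P["side"],zs(199,269),0.002)))
print("yellow",un((.493,.322)),un(at_z(P["top"],zt(29,352),.003)))
for s in(1,-1):
    print("s",s)
    for nm,pos,ro in [("pa",W(-.113,.15,.15),push_rot(20,s)),("p0",W(-.113,.147,.012),push_rot(20,s)),("p1",W(-.098,.04,.012),push_rot(20,s))]+[("lev%g"%f,*lev(f,.018,.128,s=s)) for f in(0,.8,1.6)]+[("plg",W(-.01,-.1,.158),rot(-uz,s*ux)),("plg2",W(-.01,-.1,.158),rot(-uz,s*uy))]:
        q=kin.inverse_kinematics(pos,ro); print(nm,pos.round(3),None if q is None else np.round(q,2))
E
```

```text
foot top [-0.11429827  0.09868653] side [-0.11090663  0.10185577]
yellow [-0.07981136  0.26214629] [-0.08667582  0.26242154]
s 1
pa [0.477 0.206 0.15 ] [ 0.37  0.01 -0.14  1.5  -0.34  1.8 ]
p0 [0.478 0.203 0.012] [ 0.36  0.08 -0.32  1.24 -0.34  1.79]
p1 [0.509 0.1   0.012] [ 0.16 -0.01 -0.42  1.17 -0.35  1.58]
lev0 [0.573 0.21  0.128] [ 0.14  0.13 -0.02  1.42  0.   -0.02]
lev0.8 [0.617 0.213 0.128] [0.13 0.27 0.13 1.44 0.   0.78]
lev1.6 [0.65  0.184 0.128] [0.08 0.34 0.22 1.45 0.   1.53]
plg [ 0.618 -0.025  0.158] [-0.25  0.15  0.06  1.48  0.    1.16]
plg2 [ 0.618 -0.025  0.158] [-0.25  0.15  0.06  1.48  0.   -0.41]
s -1
pa [0.477 0.206 0.15 ] [ 0.37  0.01 -0.14  1.5  -0.34 -1.34]
p0 [0.478 0.203 0.012] [ 0.36  0.08 -0.32  1.24 -0.34 -1.35]
p1 [0.509 0.1   0.012] [ 0.16 -0.01 -0.42  1.17 -0.35 -1.57]
lev0 [0.573 0.21  0.128] [ 0.14  0.13 -0.02  1.42  0.    3.12]
lev0.8 [0.617 0.213 0.128] [ 0.13  0.27  0.13  1.44  0.   -2.36]
lev1.6 [0.65  0.184 0.128] [ 0.08  0.34  0.22  1.45  0.   -1.61]
plg [ 0.618 -0.025  0.158] [-0.25  0.15  0.06  1.48 -0.   -1.98]
plg2 [ 0.618 -0.025  0.158] [-0.25  0.15  0.06  1.48  0.    2.74]
```

Run:
```python
from fit import *
R=push_rot(20)
r.move_to([.36,-.25,.36],rot(-uz,ux)); print(get_time_s())
r.move_to(W(-.113,.152,.22),R); print(get_time_s())
r.move_gripper(.35); print(get_time_s())
r.move_straight(W(-.113,.152,.06),vel=.2); print(get_time_s(),get_contact_force())
P={n:cams.read_camera(n) for n in("side","top")}
im=[]
for n,(c0,r0) in {"side":(230,130),"top":(215,130)}.items():
    save(P[n],n+"1.png"); im.append(cv2.resize(P[n]["color"][r0:r0+160,c0:c0+160],None,fx=2.5,fy=2.5,interpolation=cv2.INTER_CUBIC))
cv2.imwrite("pics/z1.png",np.hstack(im)[:,:,::-1])
```

```text
3.6667
5.5083
6.0833
7.0333 [ 0.08090641 -0.79238216  0.0528945 ]
```

View pics/z1.png

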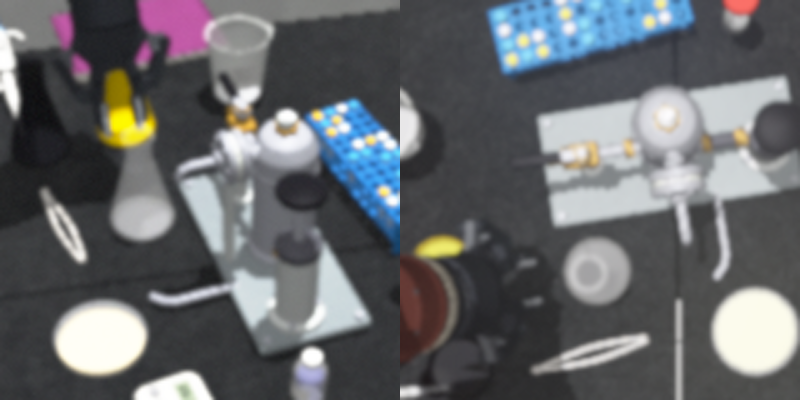

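Tool is leaning away, behind the clear flask (zoom right: flask (597,270), fingers (530,275)). The yellow look-alike has not moved. Next I go down and push, watching the force.

```bash
python3 - <<'E'
from fit import *
print(get_contact_force())
print(r.move_straight(W(-.113,.151,.012),vel=.12,force_limit=4),get_position(),get_contact_force(),get_time_s())
P=cams.read_camera("top"); save(P,"top2a.png")
print([(round(o["p"],2),np.round(un(at_z(P,o["pixel"],.0)),3)) for o in nets.pinpoint(P,"flask")])
E
python3 -c "
import cv2
a=cv2.imread('pics/top2a.png')[180:290,200:360]; cv2.imwrite('pics/z2.png',cv2.resize(a,None,fx=4.5,fy=4.5,interpolation=cv2.INTER_CUBIC))"
```

```text
[-0.06024534 -0.45577959  0.18354925]
False [0.47738598 0.20709071 0.01239866] [-0.05627673 -0.00686633 -0.05827737] 7.6833
[(0.93, array([-0.187,  0.26 ])), (0.68, array([-0.119,  0.098])), (0.43, array([-0.083,  0.26 ]))]
```

View pics/z2.png

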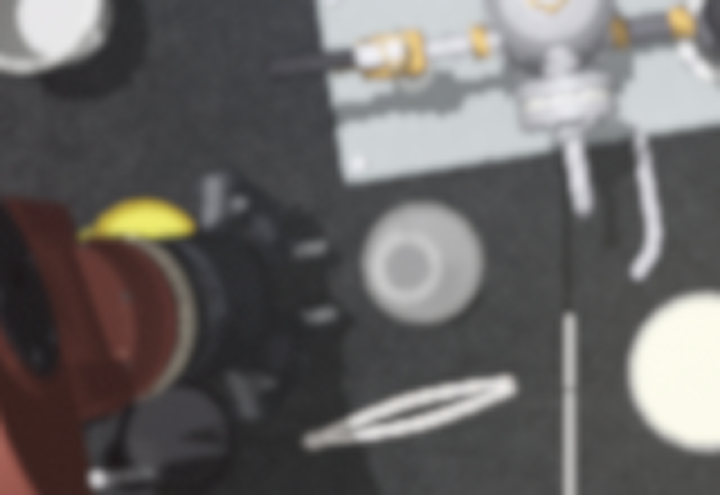

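Run:
```python
from fit import *
print(r.move_straight(W(-.1005,.064,.012),vel=.06,force_limit=5),get_contact_force(),get_time_s())
P={n:cams.read_camera(n) for n in("side","top")}
for n in P:
    print(n,[(round(o["p"],2),np.round(un(at_z(P[n],o["pixel"],.0)),4)) for o in nets.pinpoint(P[n],"flask")],[(round(o["p"],2),np.round(un(at_z(P[n],o["pixel"],.125)),4)) for o in nets.pinpoint(P[n],"flask_mouth")])
im=[]
for n,(c0,r0) in {"side":(230,130),"top":(235,150)}.items():
    save(P[n],n+"3.png"); im.append(cv2.resize(P[n]["color"][r0:r0+133,c0:c0+133],None,fx=3,fy=3,interpolation=cv2.INTER_CUBIC))
cv2.imwrite("pics/z3.png",np.hstack(im)[:,:,::-1])
```

```text
False [-0.08339742  0.53788546  0.06145889] 9.4
side [(0.7, array([-0.192 ,  0.2563])), (0.59, array([-0.0841,  0.257 ])), (0.55, array([-0.103 ,  0.0394]))] [(0.97, array([-0.0931,  0.0352])), (0.65, array([-0.1953,  0.2548]))]
top [(0.65, array([-0.1023,  0.0367]))] [(0.6, array([-0.1058,  0.0278])), (0.5, array([ 0.1016, -0.0814]))]
```

View pics/z3.png

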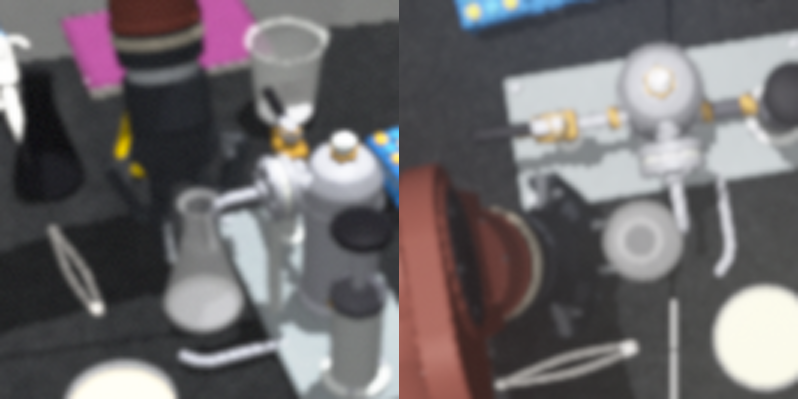

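Run:
```python
import cv2,numpy as np
a=cv2.imread("pics/side3.png")[170:250,260:340]; b=cv2.imread("pics/top3.png")[195:265,275:345]
b=cv2.resize(b,(80,80),interpolation=cv2.INTER_CUBIC)
im=cv2.resize(np.hstack([a,b]),None,fx=5,fy=5,interpolation=cv2.INTER_CUBIC)
cv2.imwrite("pics/z4.png",np.clip(im.astype(float)*1.6,0,255).astype(np.uint8))
from fit import *
P={n:cams.read_camera(n) for n in("side","top")}
print(np.round(un(at_z(P["top"],(316,230),.003)),4), get_contact_force())
for n in P: print(n,[proj(P[n],W(-.101,y,z)).round(1).tolist() for y in(.025,.037) for z in (0,.125)])
```

```text
[-0.1034  0.0363] [-0.6261176   0.11278906 -0.15887601]
side [[298.3, 234.5], [296.8, 199.5], [297.0, 231.5], [295.3, 196.6]]
top [[320.0, 228.4], [319.4, 228.3], [315.6, 229.1], [314.5, 229.1]]
```

View pics/z4.png

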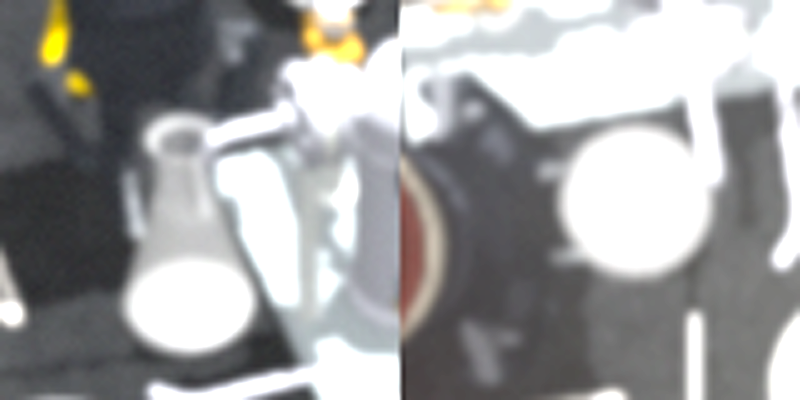

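Flask is upright at unit (-0.103, 0.036), and the gripper body is clear of the neck. Now the final push, limited by force.

Run:
```python
from fit import *
print(r.move_straight(W(-.098,.034,.012),vel=.05,force_limit=5),un(get_position()),get_contact_force())
print(r.move_straight(W(-.096,.015,.012),vel=.02,force_limit=3),un(get_position()),get_contact_force(),get_time_s())
P={n:cams.read_camera(n) for n in("side","top")}
for n in P:
    print(n,[(round(o["p"],2),np.round(un(at_z(P[n],o["pixel"],.0)),4)) for o in nets.pinpoint(P[n],"flask")],[(round(o["p"],2),np.round(un(at_z(P[n],o["pixel"],.125)),4)) for o in nets.pinpoint(P[n],"flask_mouth")],proj(P[n],W(-.098,0,0)).round(1),proj(P[n],W(-.098,0,.125)).round(1))
im=[]
for n,(c0,r0) in {"side":(260,170),"top":(285,180)}.items():
    save(P[n],n+"5.png"); im.append(cv2.resize(P[n]["color"][r0:r0+80,c0:c0+80],None,fx=5,fy=5,interpolation=cv2.INTER_CUBIC))
cv2.imwrite("pics/z5.png",np.hstack(im)[:,:,::-1])
```

```text
False [-0.09800349  0.03378534] [ 0.40335661 -0.25949791 -0.31205   ]
True [-0.09734835  0.02609383] [-0.05942428  1.20017756  1.38613132] 11.0917
side [(0.61, array([-0.0986, -0.0071])), (0.58, array([-0.1818,  0.2682])), (0.46, array([-0.0797,  0.2513]))] [(0.86, array([-0.0972, -0.0057])), (0.65, array([-0.19  ,  0.2377]))] [302.3 240.4] [301.  205.4]
top [(0.79, array([-0.0978, -0.0077]))] [(0.97, array([-0.1079, -0.0089]))] [329.1 225.8] [329.5 225.3]
```

View pics/z5.png

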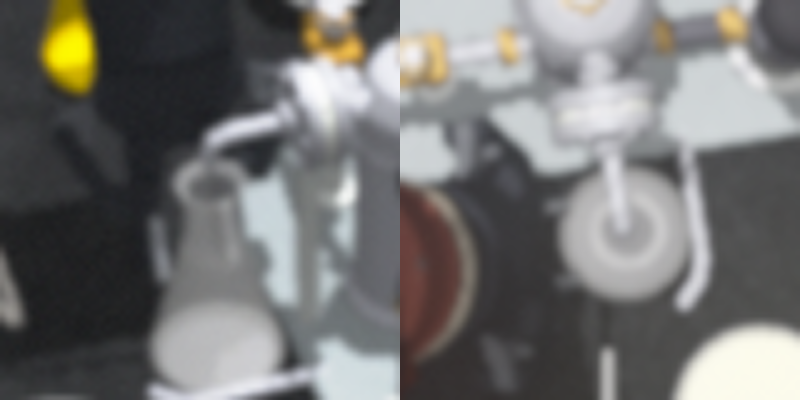

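Run:
```python
from fit import *
c=un(get_position()); print(get_contact_force())
print(r.move_straight(W(c[0]+.006,c[1]-.0005,.012),vel=.02,force_limit=3),un(get_position()),get_contact_force(),get_time_s())
P={n:cams.read_camera(n) for n in("side","top")}
for n in P:
    print(n,[(round(o["p"],2),np.round(un(at_z(P[n],o["pixel"],.0)),4)) for o in nets.pinpoint(P[n],"flask")],[(round(o["p"],2),np.round(un(at_z(P[n],o["pixel"],.125)),4)) for o in nets.pinpoint(P[n],"flask_mouth")])
im=[]
for n,(c0,r0) in {"side":(260,170),"top":(285,180)}.items():
    save(P[n],n+"6.png"); im.append(cv2.resize(P[n]["color"][r0:r0+80,c0:c0+80],None,fx=5,fy=5,interpolation=cv2.INTER_CUBIC))
cv2.imwrite("pics/z6.png",np.hstack(im)[:,:,::-1])
```

```text
[0.17506773 0.47932687 0.13265294]
True [-0.09448773  0.0266827 ] [-0.17583728  2.41093461  0.59106876] 11.675
side [(0.7, array([-0.0905,  0.2511])), (0.7, array([-0.183 ,  0.2721])), (0.57, array([-0.0949, -0.0103]))] [(0.93, array([-0.0959, -0.0089])), (0.79, array([-0.1888,  0.2519])), (0.46, array([-0.0807,  0.2563]))]
top [(0.94, array([-0.0991, -0.0024]))] [(0.64, array([-0.0972, -0.0097]))]
```

View pics/z6.png

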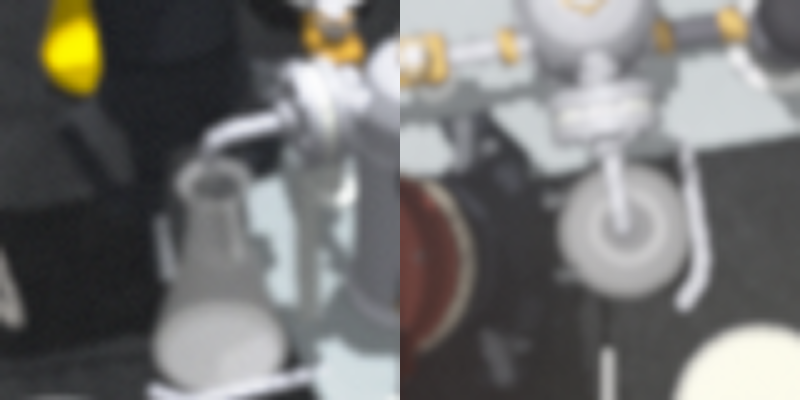

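Flask is at home against plate edge and rod, and the spout tip appears over the mouth centre (zoom (627,230)). Backing away, then the lever.

Run:
```python
from fit import *
c=un(get_position())
r.move_straight(W(c[0]-.003,c[1]+.03,.014),vel=.12)
print(get_contact_force())
r.move_straight(W(c[0]-.003,c[1]+.075,.22),vel=.3); r.move_gripper(0)
po,ro=lev(0,.032,.21); r.move_to(po,ro)
po,ro=lev(0,.032,.128); print(r.move_straight(po,vel=.2,force_limit=8),get_time_s())
P={n:cams.read_camera(n) for n in("side","top")}
im=[]
for n,(c0,r0) in {"side":(260,140),"top":(250,160)}.items():
    save(P[n],n+"7.png"); im.append(cv2.resize(P[n]["color"][r0:r0+100,c0:c0+100],None,fx=4,fy=4,interpolation=cv2.INTER_CUBIC))
cv2.imwrite("pics/z7.png",np.hstack(im)[:,:,::-1])
```

```text
[0.3567242  0.11902362 0.61014207]
False 15.6917
```

View pics/z7.png

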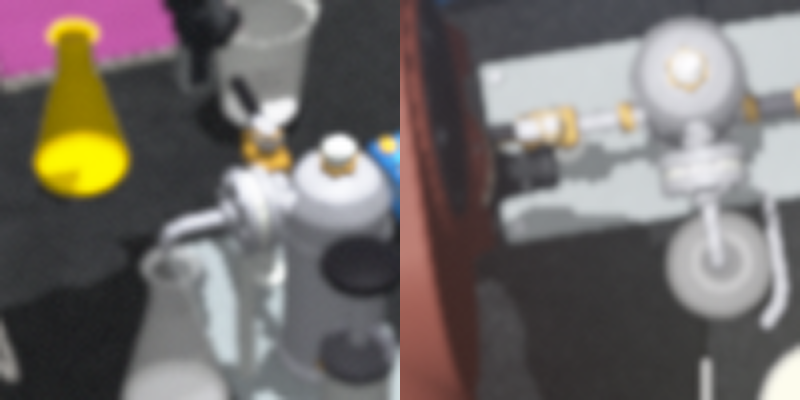

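Run:
```python
from fit import *
for ph in np.radians([0,15,30,45,60,75,84]):
    po,ro=lev(ph,.0175,.128); s=r.move_straight(po,vel=.1,rotation=ro,force_limit=12)
    print(round(np.degrees(ph)),s,get_contact_force().round(1) if hasattr(get_contact_force(),'round') else get_contact_force())
    if s: break
else:
    po,ro=lev(np.radians(84),.0175,.128)
    L=np.array(lev(np.radians(96),.0155,.128)[0])
    print("final",r.move_straight(L,vel=.04,force_limit=6),un(get_position()),get_contact_force(),get_time_s())
P={n:cams.read_camera(n) for n in("side","top")}
im=[]
for n,(c0,r0) in {"side":(280,130),"top":(250,130)}.items():
    save(P[n],n+"8.png"); im.append(cv2.resize(P[n]["color"][r0:r0+100,c0:c0+100],None,fx=4,fy=4,interpolation=cv2.INTER_CUBIC))
cv2.imwrite("pics/z8.png",np.hstack(im)[:,:,::-1])
```

```text
0 False [ 0.3 -1.5 -0.3]
15 False [-0.3  0.2 -0.3]
30 False [-0.5 -0.6  0.1]
45 False [-0.4  0.  -0.5]
60 False [ 0.2 -0.6  0.4]
75 False [-1.3 -0.2  0.3]
84 False [0.  0.2 0.3]
final False [0.05535938 0.09450399] [0.70845091 0.45221961 0.76695824] 18.925
```

View pics/z8.png

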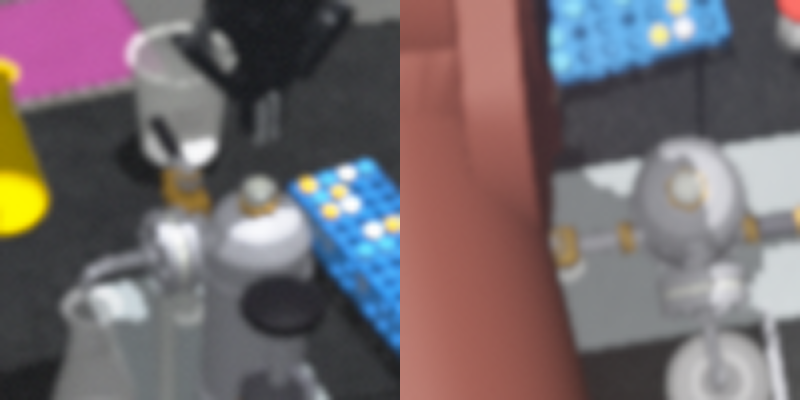

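The lever still points left (side zoom dark bar (160,140)), so the fingers missed it. I'll check where they really are.

Run:
```python
from fit import *
print(get_position(),get_finger_gap(),un(get_position()))
P=cams.read_camera("side")
print(proj(P,get_position()),proj(P,W(0,.085,.137)),proj(P,W(0,.154,.137)),proj(P,W(.069,.085,.137)))
for k in("vent_tip","vent_pivot"): print(k,[(round(o["p"],2),o["pixel"]) for o in nets.pinpoint(P,k)])
a=P["color"][130:190,300:380]
cv2.imwrite("pics/z9.png",cv2.resize(a,None,fx=9,fy=9,interpolation=cv2.INTER_CUBIC)[:,:,::-1])
```

```text
[0.65216719 0.17736199 0.12796168] 0.004295976217148905 [0.05528889 0.0948075 ]
[343.73817659 169.83627434] [325.93063757 173.61636195] [317.22449967 159.17553117] [349.92883429 168.22132135]
vent_tip [(0.51, [316.0, 159.6])]
vent_pivot [(0.9, [326.8, 172.1])]
```

View pics/z9.png

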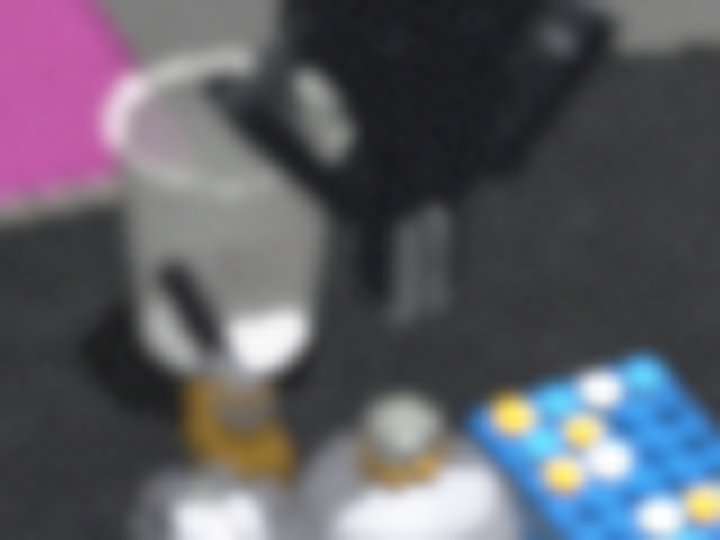

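Run:
```python
from fit import *
q=get_position(); r.move_straight([q[0],q[1],.17],vel=.3)
po,ro=lev(0,.034,.17,r=.059); r.move_straight(po,vel=.25,rotation=ro)
po,ro=lev(0,.034,.112,r=.059); print(r.move_straight(po,vel=.25,force_limit=8))
for ph in np.radians([0,15,30]):
    po,ro=lev(ph,.0175,.112,r=.059); s=r.move_straight(po,vel=.1,rotation=ro,force_limit=12)
    print(round(np.degrees(ph)),s,np.round(get_contact_force(),1),np.round(get_wrist_torque(),2))
    if s: break
print(get_time_s())
P=cams.read_camera("side"); save(P,"side10.png"); a=P["color"][130:190,290:370]
print(proj(P,get_position()))
cv2.imwrite("pics/z10.png",cv2.resize(a,None,fx=9,fy=9,interpolation=cv2.INTER_CUBIC)[:,:,::-1])
```

```text
True
0 False [-1.3  0.2  0. ] [0.05 0.   0.04]
15 False [-0.6 -0.1  0.3] [ 0.03  0.05 -0.  ]
30 False [ 0.1  0.8 -0.8] [-0.01  0.02  0.01]
22.675
[323.11469279 167.17206112]
```

View pics/z10.png

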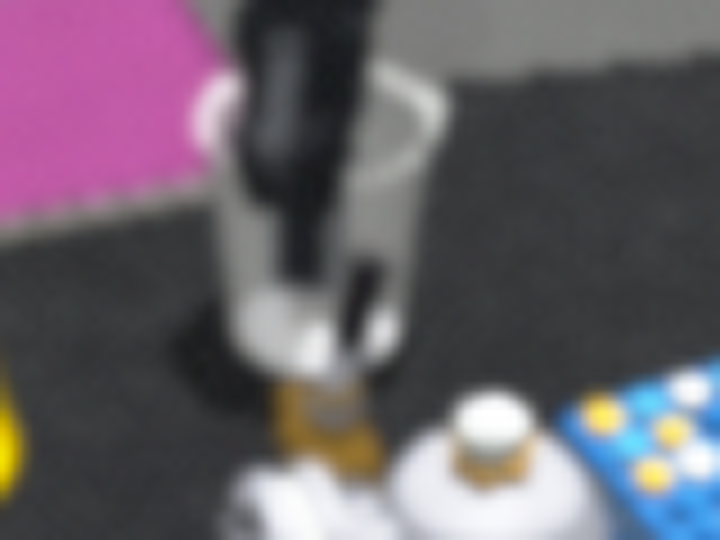

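Run:
```python
from fit import *
P=cams.read_camera("side")
print(get_position(), un(get_position()))
for f in range(0,100,10): 
    t=np.radians(f); print(f,proj(P,W(.069*np.sin(t),.085+.069*np.cos(t),.137)).round(1))
T=cams.read_camera("top"); print([(round(o["p"],2),o["pixel"]) for o in nets.pinpoint(P,"vent_tip")],[(round(o["p"],2),o["pixel"]) for o in nets.pinpoint(T,"vent_tip")])
a=T["color"][130:230,230:340]
cv2.imwrite("pics/z11.png",cv2.resize(a,None,fx=6,fy=6,interpolation=cv2.INTER_CUBIC)[:,:,::-1])
```

```text
[0.60367639 0.22052647 0.11217797] [0.01399213 0.1448985 ]
0 [317.2 159.2]
10 [321.4 158.5]
20 [325.8 158.3]
30 [330.1 158.5]
40 [334.3 159.2]
50 [338.3 160.3]
60 [342.  161.8]
70 [345.2 163.6]
80 [347.9 165.8]
90 [349.9 168.2]
[(0.54, [305.4, 240.6]), (0.43, [328.0, 160.4])] [(0.53, [268.3, 181.2]), (0.48, [328.6, 226.8])]
```

View pics/z11.png

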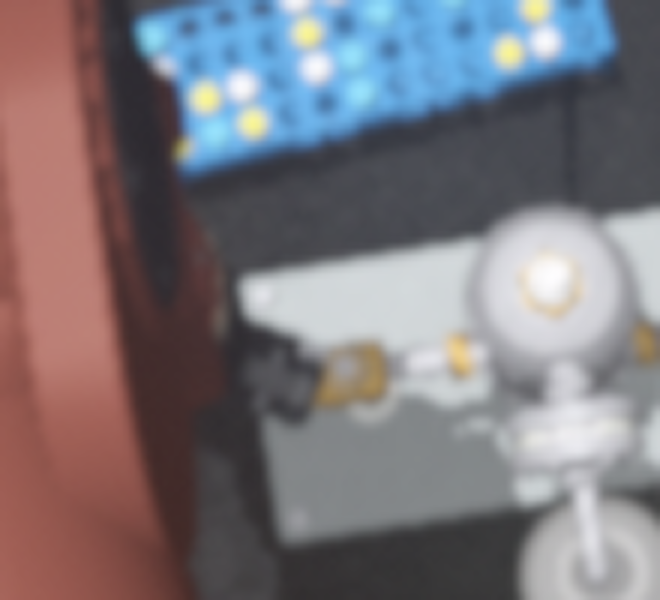

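The lever is now at about 30° and moving with the fingers. Continuing.

Run:
```python
from fit import *
for ph in np.radians([45,60,75,86]):
    po,ro=lev(ph,.0175,.112,r=.059); s=r.move_straight(po,vel=.1,rotation=ro,force_limit=12)
    print(round(np.degrees(ph)),s,np.round(get_contact_force(),1))
    if s: break
L=lev(np.radians(98),.0165,.112,r=.059)[0]
print("final",r.move_straight(L,vel=.04,force_limit=6),un(get_position()),get_contact_force(),get_time_s())
P=cams.read_camera("side"); save(P,"side12.png"); a=P["color"][130:190,300:380]
cv2.imwrite("pics/z12.png",cv2.resize(a,None,fx=9,fy=9,interpolation=cv2.INTER_CUBIC)[:,:,::-1])
```

```text
45 False [-1.  -0.1 -0.3]
60 False [ 0.1 -0.2 -0.8]
75 False [ 0.4 -0.2  0.6]
86 False [ 0.4  0.6 -0.4]
final True [0.05822413 0.10242692] [-0.45491082  3.36434817  3.43212938] 24.7583
```

View pics/z12.png

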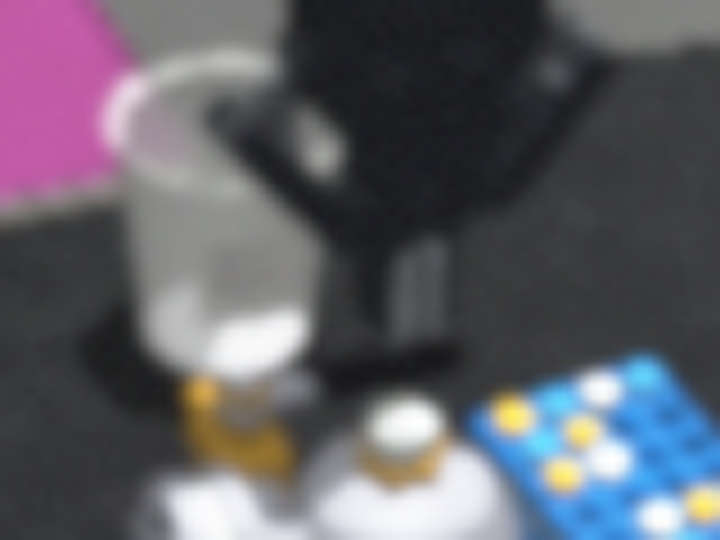

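Lever lies along +x against its stop (end at zoom (455,350), predicted (449,344)). Now the pump.

Run:
```python
from fit import *
c=un(get_position())
r.move_straight(W(c[0],c[1]+.025,.115),vel=.2)
r.move_straight(W(c[0]-.02,c[1]+.025,.29),vel=.4)
R=rot(-uz,ux)
r.move_to(W(-.01,-.1,.27),R)
r.move_straight(W(-.01,-.1,.212),vel=.2); print(get_time_s())
print("touch",r.move_straight(W(-.01,-.1,.14),vel=.05,force_limit=3.5),get_position(),get_contact_force(),get_time_s())
P={n:cams.read_camera(n) for n in("side","top")}
im=[]
for n,(c0,r0) in {"side":(290,140),"top":(290,140)}.items():
    save(P[n],n+"13.png"); im.append(cv2.resize(P[n]["color"][r0:r0+100,c0:c0+100],None,fx=4,fy=4,interpolation=cv2.INTER_CUBIC))
cv2.imwrite("pics/z13.png",np.hstack(im)[:,:,::-1])
```

```text
27.0417
touch True [ 0.61714913 -0.02504722  0.15941662] [1.45125873 0.09345299 4.07351699] 28.025
```

View pics/z13.png

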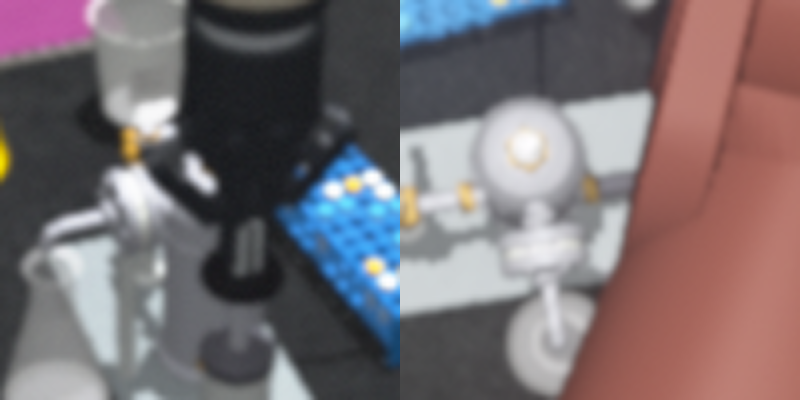

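Run:
```python
from fit import *
print("press",r.move_straight(W(-.01,-.1,.120),vel=.06,force_limit=18),get_position()[2],np.round(get_contact_force(),1),get_time_s())
P=cams.read_camera("side"); save(P,"side14.png")
r.move_straight(W(-.01,-.1,.192),vel=.15); r.dwell(.1)
Q=cams.read_camera("side"); save(Q,"side15.png"); print(get_time_s(),np.round(get_contact_force(),1))
cv2.imwrite("pics/z14.png",np.hstack([cv2.resize(p["color"][140:240,290:390],None,fx=4,fy=4,interpolation=cv2.INTER_CUBIC) for p in(P,Q)])[:,:,::-1])
```

```text
press True 0.13566083947245788 [-2.1  0.4  8.6] 28.625
29.3583 [-0.3 -0.5  0.7]
```

View pics/z14.png

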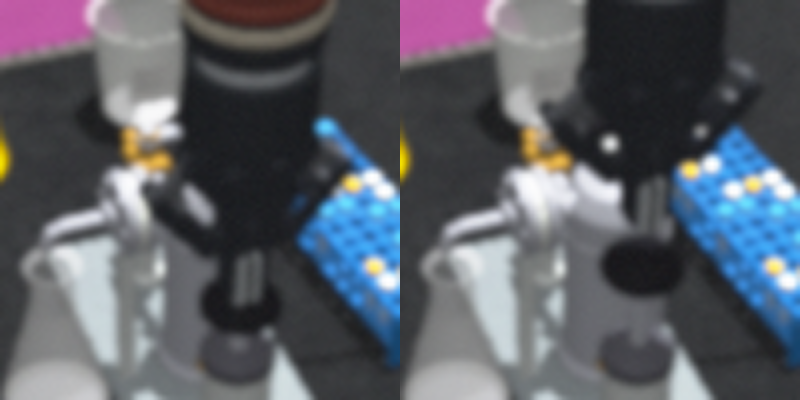

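Run:
```python
from fit import *
for i in range(7):
    s=r.move_straight(W(-.01,-.1,.120),vel=.09,force_limit=20); z=get_position()[2]; f=get_contact_force()[2]
    r.move_straight(W(-.01,-.1,.184),vel=.15); r.dwell(.08)
    print(i,s,round(z,4),round(f,1),round(get_time_s(),2))
r.move_straight(W(-.01,-.1,.21),vel=.2)
P={n:cams.read_camera(n) for n in("side","top")}
for n in P: save(P[n],n+"16.png"); print(n,proj(P[n],W(.015,0,.19)),proj(P[n],W(.015,0,.21)),[(round(o["p"],2),o["pixel"]) for o in nets.pinpoint(P[n],"pin_top")])
im=[cv2.resize(P[n]["color"][140:240,290:390],None,fx=4,fy=4,interpolation=cv2.INTER_CUBIC) for n in P]
cv2.imwrite("pics/z16.png",np.hstack(im)[:,:,::-1])
```

```text
0 True 0.1359 8.4 30.55
1 True 0.1357 7.4 31.68
2 True 0.1357 7.6 32.8
3 True 0.1357 7.1 33.92
4 True 0.1358 8.1 35.05
5 True 0.1359 8.3 36.17
6 True 0.1358 8.0 37.28
side [343.7165618  175.28183602] [343.9513571  168.84128682] [(0.56, [334.8, 233.3])]
top [321.50323517 175.58113038] [321.42694239 174.45523028] [(0.34, [318.9, 177.6])]
```

View pics/z16.png

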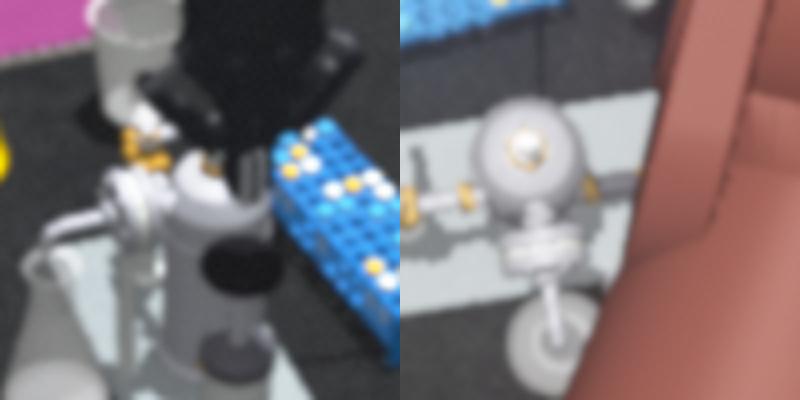

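The gripper hides the pin from the side, so I'm moving clear to look.

Run:
```python
from fit import *
r.move_straight(W(-.01,-.1,.29),vel=.35)
r.move_to([.40,-.25,.33],rot(-uz,ux)); print(get_time_s())
P={n:cams.read_camera(n) for n in("side","top")}
for n in P: save(P[n],n+"17.png"); print(n,proj(P[n],W(.015,0,.19)),proj(P[n],W(.015,0,.21)),[(round(o["p"],2),o["pixel"]) for o in nets.pinpoint(P[n],"pin_top")])
im=[cv2.resize(P[n]["color"][145:245,c:c+100],None,fx=4,fy=4,interpolation=cv2.INTER_CUBIC) for n,c in(("side",280),("top",270))]
cv2.imwrite("pics/z17.png",np.hstack(im)[:,:,::-1])
```

```text
39.3417
side [343.7165618  175.28183602] [343.9513571  168.84128682] [(0.38, [342.7, 171.3])]
top [321.50323517 175.58113038] [321.42694239 174.45523028] [(0.38, [318.5, 174.9])]
```

View pics/z17.png

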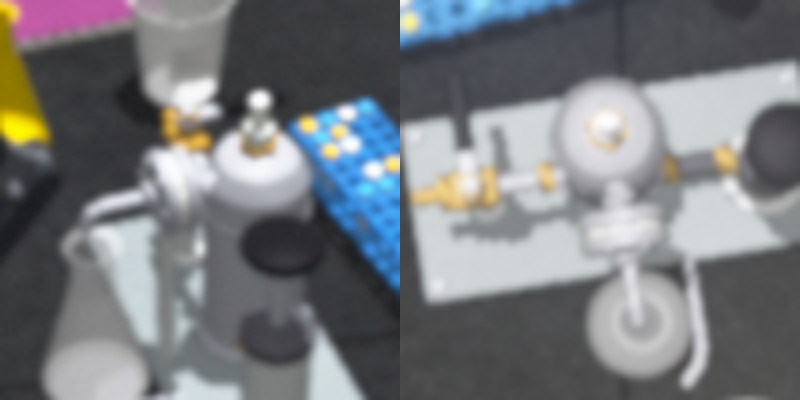

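View pics/side17.png

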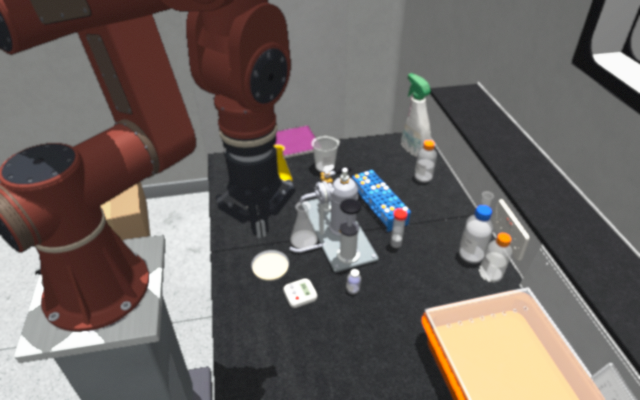

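Pin is out: side zoom (260,98) → pixel (345,169.5), predicted 168.8 out and 175.3 sunk. Last checks on lever angle and flask.

Run:
```python
from fit import *
T=cams.read_camera("top");S=cams.read_camera("side")
for f in(80,85,90):
    t=np.radians(f);print(f,proj(T,W(.069*np.sin(t),.085+.069*np.cos(t),.137)).round(1),proj(S,W(.069*np.sin(t),.085+.069*np.cos(t),.137)).round(1))
print("pivot",proj(T,W(0,.085,.137)).round(1))
print("home",proj(T,W(-.098,0,0)).round(1),proj(S,W(-.098,0,0)).round(1),"spout",proj(T,W(-.098,0,.134)).round(1))
for n,P in(("s",S),("t",T)):
    print(n,[(k,[(round(o["p"],2),np.round(un(at_z(P,o["pixel"],z)),4).tolist()) for o in nets.pinpoint(P,k)]) for k,z in(("flask",0),("flask_mouth",.125),("spout",.134),("flask_home",0),("vent_tip",.137),("vent_pivot",.137))])
a=T["color"][155:205,265:315];b=T["color"][200:250,305:355]
cv2.imwrite("pics/z18.png",cv2.resize(np.hstack([a,b]),None,fx=8,fy=8,interpolation=cv2.INTER_CUBIC)[:,:,::-1])
```

```text
80 [278.  163.4] [347.9 165.8]
85 [280.4 162.6] [349. 167.]
90 [282.9 162.1] [349.9 168.2]
pivot [287.5 190.4]
home [329.1 225.8] [302.3 240.4] spout [329.6 225.3]
s [('flask', [(0.87, [-0.0874, 0.249])]), ('flask_mouth', [(0.87, [-0.0886, 0.2538]), (0.6, [-0.0931, -0.006])]), ('spout', [(0.8, [-0.0945, -0.0079])]), ('flask_home', [(0.63, [-0.1015, -0.0192]), (0.55, [0.0749, 0.084])]), ('vent_tip', [(0.62, [0.0558, 0.1023])]), ('vent_pivot', [(0.72, [-0.2247, -0.182]), (0.62, [0.0057, 0.0922])])]
t [('flask', [(0.89, [-0.0806, 0.261]), (0.77, [-0.0964, 0.0004]), (0.66, [-0.2003, 0.2577]), (0.45, [-0.1056, -0.0007])]), ('flask_mouth', [(0.86, [-0.1898, 0.2618]), (0.82, [-0.099, -0.0089]), (0.67, [-0.099, 0.0022]), (0.66, [-0.0933, 0.2547])]), ('spout', [(0.73, [-0.1008, -0.0008]), (0.64, [0.0069, 0.095])]), ('flask_home', [(0.71, [-0.0986, 0.0038]), (0.49, [0.0358, 0.0003]), (0.19, [0.0182, 0.1081])]), ('vent_tip', [(0.55, [0.0544, 0.0871])]), ('vent_pivot', [(0.96, [-0.0059, 0.1023])])]
```

View pics/z18.png

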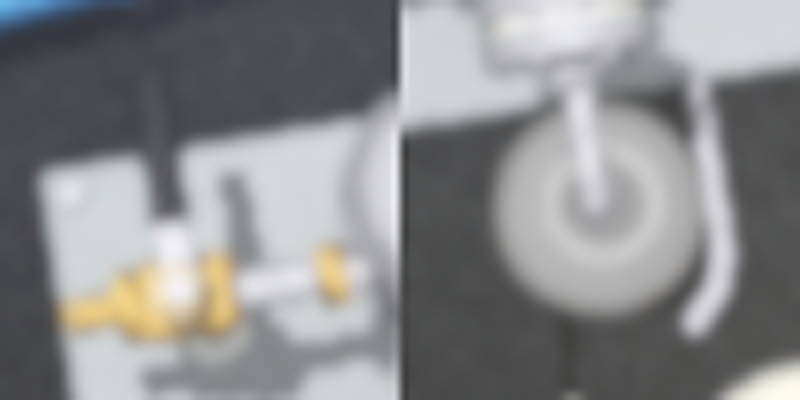

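```bash
python3 -c "
from workcell import *
print(order.finish_job(),get_time_s())"
```

```text
the job is handed in; nothing more can be done
the job is handed in; nothing more can be done
```

The filter is ready to run, and I handed the job in shortly after 39 s on the robot's clock, with the arm clear of everything.

- **Flask:** I pushed it along the worktop with the gripper leaning away from the neck, until it stood against both the base plate and the stop rod. The last pictures show it upright, with the spout over the middle of its mouth to within a few millimetres.
- **Vent lever:** It is shut against its stop. In the top picture it lines up with the unit's back direction (90°), and the push ended on a clear rise in force.
- **Pump:** I made eight strokes to the bottom, letting the plunger spring back each time. I checked the depth by picture on the first stroke (about 30 mm), and the other seven stopped at the same height.
- **Pin:** It reads fully out: its top is at pixel row 169.5, against 168.8 expected when out and 175.3 when sunk.

Three things did not go as expected:
- **First lever sweep missed:** It passed over the lever without touching it, because the fingertips seem to sit about 15 mm higher than the tool position says. I repeated it lower and it worked. Going down for that second try, the 8 N force limit tripped once; I did not find the cause.
- **Network point estimates:** They disagreed by up to about 1 cm on the flask, its mouth and the spout, so for the final placing I relied on the pictures and the contact forces.
- **Bystanders:** The yellow flask looked unmoved. I did not measure the other items individually, but nothing looked disturbed in the last pictures.

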